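# Drive the transport pin out, then unlock and flip the changeover lever

### The arm

A 7-joint arm with a two-finger parallel gripper is mounted at the origin on a cart in front of the work surface, level with it; the furniture and walls round the work are solid. World frame = base frame: x ahead of the robot, y to its left, z up, the work surface at z = 0. Lengths are in mm, angles in rad, forces in N, time in s.
With the tool pointing down it reaches from about 350 to 900 mm from the base axis. Payload 8.1 kg.
Tool frame: the origin (TCP) lies at the very end of the fingers, on their centre line; the grasp point (between the pads) lies 19 mm behind it (env.hold_point_z is the distance from the TCP to the grasp point, in mm); z points along the fingers, y is the line along which they close (so a half turn about z gives the same grasp; the last joint's range is limited). The gripper opens to 92 mm and grips with 3 to 60 N. Pads are 19 mm wide; open, the fingers measure 130 mm over their backs; the gripper's body (75 mm by 190 mm) begins 47 mm behind the grasp point.
Start: joints at [1.052, 0.434, 0.025, 1.573, -0.012, 1.134, -0.075], TCP at [252.43, -571.77, 226.742] pointing down, gripper open.
Joint ranges: [-2.62, 2.62], [-0.44, 2.09], [-1.27, 1.32], [0.08, 2.57], [-1.32, 4.46], [0.12, 2], [-2.74, 2.74]. Speed limits (rad/s): [2.22, 2.22, 3.01, 3.01, 3.14, 3.14, 3.14].

### API

Orientations are given as a unit quaternion [w, x, y, z].
In Python, from workcell import read_state, cams, env gives the robot as it stands.
- The arm moves only by the shell command python3 -m pendant 'ROWS' [FORCE]. ROWS is JSON, a list of rows, each a list of 5 numbers: the closure, from -1 (fully open) to 1 (shut), then the shift along the world's x, y, z as a fraction of full scale, then the turn about the world's z as a fraction of full scale. A call has exactly 8 rows; each row is the pose to reach, as a shift and turn from the pose commanded when the call began, turning the shorter way round; what a row does not reach only later rows make up. Full scale, the value 1, is 0.1 m for a shift and 180 degrees for a turn. A row lasts 1/10 s, in which the tool goes at most 50 mm and 8.59 degrees, less where a joint would pass 70% of its speed; a pose out of reach is approached as far as the arm can. A call with a number of a shift or a turn outside -1 to 1 is refused whole. A call with a gripper value outside its range is refused whole. The fingers move at their own pace and stop on an object; FORCE is the grip in N (left out, the last holds). Time passes only in rows, so rows that repeat a pose let the fingers close, or fill a call up. It gives the time, the measured TCP pose, the force, the opening and the grip force at its end, in the units of the state.
- read_state(): the state, without advancing time (a new reading comes with each control period).
- cams.capture(name): name is "scene" or "top" or "wrist"; returns the picture (480x640x3 uint8, red, green, blue); there is no depth.
- cams.calibration(name): a dict with "fx", "fy", "cx", "cy" (pixels), "k1" (the pictures are not rectified: a ray, as slopes to the right and down, at radius r is drawn at 1 + k1 r^2 times it, then the intrinsics apply), "eye" and "orientation" of the camera in the world; the wrist camera has in their place "mount" (4x4, takes a point from camera to tool coordinates, whose origin is the TCP and whose axes are the flange's). Camera axes: x right, y down, z forward; pixel columns grow to the right and rows downward; lengths in mm; the calibration is good to about 2 mm. A picture is of the moment at which its call begins: read the wrist's pose just before it. calibration takes no time and is no camera call.
- env.job_done(): hands the job in; it is judged then, once.
The state is a dict: "clock": time; "joint_pos": joint angles; "qvel": joint speeds; "joint_efforts": joint torques, N m; "tool_pos": TCP position; "tcp_rot": TCP orientation; "ft_force": force on the tool from outside, world axes, zero at the start; "wrist_torque": the same for the moment, N m; "width": finger opening in mm; "finger_force": force on a finger pad.
Only numpy, scipy, OpenCV 4.12 (cv2) and the standard library are available. Lean on these libraries where they do the work, as an engineer would, in place of code of your own. Each camera call takes 0.05 s, during which the arm holds its last target. There are 200 camera calls.

### The job

On the raised table the changeover lever of the yellow-gated station is still held by its brass transport pin, stuck in its two posts. Take the orange drift punch and drive the pin out from the station's left side, towards the right, until it stops; lay the punch flat on the raised table again, clear of the station. Then lift the red collar on the lever to free its lock, flip the lever over to the green stripe, away from the robot, and let the collar drop fully home there; leave everything else where it stands.

Things in the scene. Friction and masses are not known exactly. Their poses are not given: they have to be found in the camera images.
- riser: Raised table, fixed: aluminium plate 310 (x) x 305 (y) x 12 mm on four dark legs, top at z = 190 mm. Origin: under its centre, on the worktop; axes as the world's. Station, punch, black sleeve and blue tape stand on it. A grey conduit crosses the cell between robot and table, at x = 0.31 to 0.35 m, 0.42 to 0.47 m high: the arm must arch over it. A post 0.5 m high stands at (0.31, -0.39) m.
- station: Lever station, fixed: grey base 110 (x) x 125 (y) x 12 mm. Origin on the raised table (z 190 mm) under the lever's hinge. Its +x points left, to world +y (within 0.35 rad), +y to the robot, z up. Two yellow gate cheeks, 10 mm thick at x = +-24 mm, 73 mm wide (y), 86 mm high; the lever swings in the y-z plane between them. Red stripe at the start side (+y), green stripe at the other side (-y).
- pivot (a point): Hinge axis of the lever, 35 mm above the station's origin; the axis runs along the station's x; axes as the station's.
- bore (a point): Mouth of the left post's bore, on its left face: station (29, 50, 78.5) mm, axes as the station's. The bore is 18 mm square, along the station's x, through both dark posts (10 mm thick at x = +-24 mm, 36 mm wide, 96 mm high). The pin's tail starts 5 mm inside it. The punch goes in here, moving along the station's -x (to the right).
- pin_tail (a point): Centre of the left end (tail, 12 mm diameter) of the brass taper pin, 53 mm long, axis along the station's x; moves with the pin.
- lock_pin (a joint): Travel of the pin to the right (station -x), m: 0 as stuck, stop at 0.036. It moves against about 5 N of friction (plus 25 N per m/s) and stays where it is left; it cannot move the other way. Until it has moved about 0.030 it bars the collar's ear, so the collar cannot rise.
- lever (a joint): Angle of the lever, rad: 0 at the start, leaning 0.45 rad from upright to the station's +y (red stripe, to the robot); grows as it swings over to -y (green stripe, away), to its stop at 0.90, leaning 0.45 rad the other way. Light friction (0.06 N m). Locked at either end while the collar is down.
- collar (a joint): Lift of the collar along the lever, m: 0 fully home, stop at 0.018. A spring presses it home with 4 to 7 N. Its cross key leaves the gate's notch at a lift of about 0.010 and can then pass over the gate; at either end of the swing it drops home when let go.
- collar_grip (a point): Middle of the collar's red grip, on the lever, 96 mm from the pivot when home. z runs up the lever, x along the hinge. Grip: knurled upright cylinder, 30 mm diameter, from 22 mm below this point to 25 mm above it (the lever's end). Below it a 22 mm sleeve with an ear to the pin's side. Pinch it along the hinge axis; it may turn between the fingers as the lever swings.
- punch: Drift punch, 178 mm long, 0.16 kg, loose. Orange square handle 100 x 18 x 18 mm with black rings, along its own x; steel nose of 8 mm diameter, 70 mm long, at the +x end (13 mm thick at its root); 8 mm striking cap at -x. Origin: centre of the handle's underside; z up. Its axis is 9 mm above the origin, its centre of mass about 6 mm from the origin towards the nose.
- punch_tip (a point): End of the punch's nose, on its axis: punch (120, 0, 9) mm; axes as the punch's.
- bushing_tall: Black turned sleeve, 72 mm diameter, 85 mm high, loose, standing on the raised table; bystander. Origin: centre of its underside.
- spare_jaw_black: Black printed gripper finger, 46 x 130 x 40 mm, at the back; bystander. Origin: centre of its underside, long side along its y.
- psu_brick: Black power supply brick, 48 x 105 x 31 mm, at the back; bystander. Origin: centre of its underside, long side along its y.
- tape_blue: Roll of blue tape, 72 x 70 x 19 mm, lying on the raised table; bystander. Origin: centre of its underside.
- sleeve_alu: Aluminium sleeve, 42 mm diameter, 52 mm high, standing; bystander. Origin: centre of its underside.
- estop_box: Yellow emergency stop box with a red head, 79 x 79 x 110 mm, standing at the right; bystander. Origin: centre of its underside.

How it is judged:
By the outcome, as a careful person would: the job done as asked, in the order asked, and still so for the second after the job is handed in, with the robot touching nothing.
It also fails if it takes over 67 s, if anything falls off the work surface, if the arm or the gripper's body presses on something with over 40 N, if the wrist force passes 120 N, or if a joint passes its speed limit or range.

## Working session

There is one attempt and no reset: what is moved stays moved. The work goes in short steps, Python scripts to look and compute and a shell command to move; the robot and the scene stay as the last step left them, time stands still between calls to the robot, and variables do not carry over. Pictures are saved under pics/ and viewed, at most 10 in all, crops included, and the job is handed in when it is done.

```bash
mkdir -p pics; ls
python3 - <<'E'
from workcell import read_state, cams, env
import cv2
print(read_state())
for n in ("scene","top","wrist"):
    print(n,cams.calibration(n)); 
for n in ("scene","top"):
    cv2.imwrite(f"pics/{n}0.png",cams.capture(n)[:,:,::-1])
E
```

```text
pics
{'clock': 0.0, 'joint_pos': array([ 1.05240829,  0.43521567,  0.02497643,  1.57408462, -0.01158947,
        1.13401763, -0.07508993]), 'qvel': array([-1.22564599e-03, -1.11982689e-03, -9.67436819e-04,  5.37803093e-05,
       -1.02234929e-03,  3.39972259e-04, -6.84558820e-05]), 'joint_efforts': array([-1.34395239e-03, -6.67848372e+01,  9.84090641e-01, -3.14455998e+01,
       -6.05267356e-02,  4.31132340e-02,  1.68731626e-04]), 'tool_pos': array([ 252.17973783, -571.30552101,  225.95439768]), 'tcp_rot': array([-7.53619975e-04,  9.78473467e-01,  2.06371148e-01, -2.37694821e-04]), 'ft_force': array([-0.35800925, -0.71809317,  1.04110068]), 'wrist_torque': array([-0.01314623,  0.00858021, -0.00144504]), 'finger_force': 0.0, 'width': 91.79774029717736}
scene {'fx': 455.0971086487831, 'fy': 455.0971086487831, 'cx': 315.603047963755, 'cy': 239.76754099183782, 'k1': -0.10802467390532026, 'eye': array([852.79923002, 779.31637252, 824.50008323]), 'orientation': array([-0.06802972,  0.12470888,  0.88603939, -0.44130925])}
top {'fx': 495.33376222130306, 'fy': 495.33376222130306, 'cx': 316.43058980793995, 'cy': 241.6820992062866, 'k1': -0.04179511891447116, 'eye': array([ 450.92926179,  -33.48092308, 1499.18953746]), 'orientation': array([ 0.05209189, -0.70424753,  0.70660719, -0.04503483])}
wrist {'fx': 383.4608810588867, 'fy': 383.4608810588867, 'cx': 324.01690479716274, 'cy': 240.88289868340738, 'k1': -0.036165936395478944, 'mount': array([[-6.21809349e-04, -9.50295223e-01, -3.11349647e-01,
         8.46008675e+01],
       [ 9.99999436e-01, -8.58800435e-04,  6.24073143e-04,
         5.75241749e-01],
       [-8.60440938e-04, -3.11349083e-01,  9.50295222e-01,
        -1.57424382e+02],
       [ 0.00000000e+00,  0.00000000e+00,  0.00000000e+00,
         1.00000000e+00]])}
```

View pics/scene0.png

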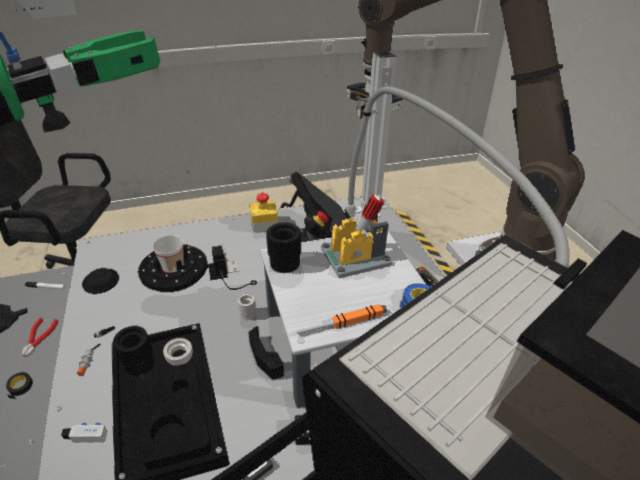

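View pics/top0.png

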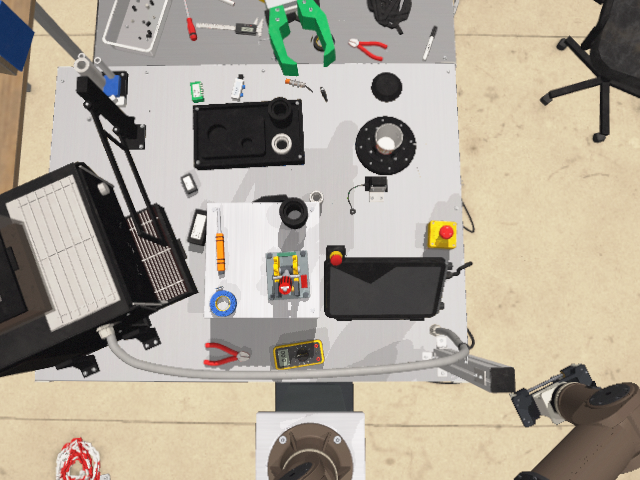

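The scene image shows the punch at about (345,318) with its nose to the back, and the station at (358,245). In the top image the handle is at (221,255) with the nose up to about (218,210). The station is at (288,277), the red grip at (286,288), and the plate spans (205..322, 202..318).

```bash
cat > h.py <<'E'
import numpy as np, cv2
from scipy.spatial.transform import Rotation as R
from workcell import read_state, cams, env
def cam(n, st=None):
    c=cams.calibration(n); K=np.array([[c['fx'],0,c['cx']],[0,c['fy'],c['cy']],[0,0,1]]); D=np.array([c['k1'],0,0,0])
    if 'mount' in c:
        T=np.eye(4); T[:3,:3]=R.from_quat(st['tcp_rot'],scalar_first=True).as_matrix(); T[:3,3]=st['tool_pos']; T=T@np.array(c['mount'])
    else:
        T=np.eye(4); T[:3,:3]=R.from_quat(c['orientation'],scalar_first=True).as_matrix(); T[:3,3]=c['eye']
    return K,D,T
def rays(C,px):
    K,D,T=C; u=cv2.undistortPoints(np.array(px,float).reshape(-1,1,2),K,D).reshape(-1,2)
    return T[:3,3],np.c_[u,np.ones(len(u))]@T[:3,:3].T
def onz(C,px,z):
    e,d=rays(C,px); return (e+d*((z-e[2])/d[:,2])[:,None])[:,:2]
def proj(C,P):
    K,D,T=C; Ti=np.linalg.inv(T); return cv2.projectPoints(np.array(P,float).reshape(-1,1,3),cv2.Rodrigues(Ti[:3,:3])[0],Ti[:3,3],K,D)[0].reshape(-1,2)
def yaw(st): 
    m=R.from_quat(st['tcp_rot'],scalar_first=True).as_matrix(); return np.degrees(np.arctan2(m[1,0],m[0,0]))
def mask(im,h0,h1,s=120,v=80):
    h=cv2.cvtColor(im,cv2.COLOR_RGB2HSV); return cv2.inRange(h,(h0,s,v),(h1,255,255))
E
python3 - <<'E'
from h import *
C=cam('top')
im=cv2.imread('pics/top0.png')[:,:,::-1].copy()
m=mask(im,5,17,150,120); m[:200]=0;m[300:]=0;m[:,:200]=0;m[:,240:]=0
p=cv2.findNonZero(m)[:,0]; r=cv2.minAreaRect(p); print(r); b=cv2.boxPoints(r); print(onz(C,b,208),onz(C,[r[0],(220,210)],205))
print('plate',onz(C,[(205,202),(322,202),(205,318),(322,318)],190))
print('grip red',onz(C,[(286,288)],325),'base',onz(C,[(288,277)],202),'tape',onz(C,[(223,302)],209),'panel',onz(C,[(327,259),(440,320)],190))
cv2.imwrite('pics/topc.png',cv2.resize(im[190:330,195:345],None,fx=5,fy=4.2,interpolation=cv2.INTER_CUBIC)[:,:,::-1])
st=read_state();print(yaw(st))
E
```

```text
((220.00411987304688, 251.59072875976562), (37.05265426635742, 7.219818115234375), 87.39744567871094)
[[653.20984102 246.27402596]
 [654.00147203 227.09760324]
 [555.82705219 220.40543016]
 [555.01442192 239.3831472 ]] [[604.6179543  233.87532787]
 [716.48131157 236.62529395]]
plate [[741.90227312 281.20826387]
 [740.11712234 -35.94067445]
 [430.8864735  272.61414815]
 [430.54477104 -34.65573503]]
grip red [[503.08223249  50.32431152]] base [[537.27908574  54.01107822]] tape [[472.322462   222.20312065]] panel [[ 585.53695391  -48.56561911]
 [ 424.08277114 -343.11155634]]
23.8202509440446
```

```bash
python3 -m pendant '[[-1,0,0,0.12,0],[-1,0,0,0.25,-0.02],[-1,0,0,0.37,-0.04],[-1,0,0,0.5,-0.06],[-1,0,0,0.62,-0.08],[-1,0,0,0.75,-0.1],[-1,0,0,0.87,-0.12],[-1,0,0,1,-0.13]]' 30 
python3 -m pendant '[[-1,0,0,0.12,0],[-1,0,0,0.25,0],[-1,0,0,0.37,0],[-1,0,0,0.5,0],[-1,0,0,0.62,0],[-1,0,0,0.75,0],[-1,0,0,0.87,0],[-1,0,0,1,0]]'
python3 -m pendant '[[-1,0,0,0.12,0],[-1,0,0,0.25,0],[-1,0,0,0.37,0],[-1,0,0,0.5,0],[-1,0,0,0.62,0],[-1,0,0,0.75,0],[-1,0,0,0.87,0],[-1,0,0,1,0]]'
python3 -m pendant '[[-1,0,0.12,0.1,0],[-1,0,0.25,0.2,0],[-1,0,0.37,0.3,0],[-1,0,0.5,0.35,0],[-1,0,0.62,0.4,0],[-1,0,0.75,0.4,0],[-1,0,0.87,0.4,0],[-1,0,1,0.4,0]]'
python3 -c "
from h import *
s=read_state();print(s['joint_pos'],yaw(s))"
```

```text
clock: 0.9
tool_pos: [252.4, -571.7, 328.0]
tcp_rot: [0.0, 1.0, 0.003, 0.0]
ft_force: [-0.3, 1.0, -0.9]
width: 92.0
finger_force: 0.0
clock: 1.7
tool_pos: [252.4, -571.7, 427.6]
tcp_rot: [-0.0, 1.0, 0.004, -0.0]
ft_force: [0.4, -1.2, -0.1]
width: 91.6
finger_force: 0.0
clock: 2.5
tool_pos: [252.4, -571.7, 527.6]
tcp_rot: [-0.0, 1.0, 0.004, -0.0]
ft_force: [-0.3, -0.0, -0.4]
width: 91.8
finger_force: 0.0
clock: 3.3
tool_pos: [252.4, -470.6, 566.6]
tcp_rot: [-0.0, 1.0, 0.004, -0.0]
ft_force: [0.8, -0.4, 0.1]
width: 91.9
finger_force: 0.0
[ 0.89116015  0.21471362  0.12327684  1.07389051 -0.02725492  1.85472995
 -0.55931475] 0.42843822952371846
```

```bash
python3 -m pendant '[[-1,0.05,0.12,0,0],[-1,0.1,0.25,0,0],[-1,0.15,0.37,0,0],[-1,0.2,0.5,0,0],[-1,0.25,0.62,0,0],[-1,0.3,0.75,0,0],[-1,0.35,0.87,0,0],[-1,0.4,1,0,0]]' |head -2
python3 -m pendant '[[-1,0.05,0.12,0,0],[-1,0.1,0.25,0,0],[-1,0.15,0.37,0,0],[-1,0.2,0.5,0,0],[-1,0.25,0.62,0,0],[-1,0.3,0.75,0,0],[-1,0.35,0.87,0,0],[-1,0.4,1,0,0]]' |head -2
python3 -m pendant '[[-1,0.05,0.12,0,0],[-1,0.1,0.25,0,0],[-1,0.15,0.37,0,0],[-1,0.2,0.5,0,0],[-1,0.25,0.62,0,0],[-1,0.3,0.75,0,0],[-1,0.35,0.87,0,0],[-1,0.4,1,0,0]]' |head -2
python3 -m pendant '[[-1,0.05,0.12,0,0],[-1,0.1,0.25,0,0],[-1,0.15,0.37,0,0],[-1,0.2,0.5,0,0],[-1,0.25,0.62,0,0],[-1,0.3,0.75,0,0],[-1,0.35,0.87,0,0],[-1,0.4,1,0,0]]' |head -2
python3 -m pendant '[[-1,0.12,0.12,0,0],[-1,0.25,0.25,0,0],[-1,0.37,0.37,0,0],[-1,0.5,0.5,0,0],[-1,0.62,0.62,0,0],[-1,0.75,0.75,0,0],[-1,0.87,0.87,0,0],[-1,1,1,0,0]]' 
python3 -c "
from h import *
s=read_state();print(s['joint_pos'],yaw(s))"
```

```text
clock: 4.1
tool_pos: [292.8, -370.8, 566.7]
clock: 4.9
tool_pos: [332.8, -270.9, 566.7]
clock: 5.7
tool_pos: [372.7, -170.9, 566.7]
clock: 6.5
tool_pos: [412.5, -70.9, 566.7]
clock: 7.3
tool_pos: [512.8, 29.2, 566.7]
tcp_rot: [0.0, 1.0, 0.003, -0.0]
ft_force: [-0.9, -0.1, 0.6]
width: 91.6
finger_force: 0.0
[ 0.14803004  0.21116651 -0.42518839  1.08933903  0.0903959   1.85832419
 -1.80689543] 0.4001995618313631
```

Run:
```python
from h import *
import json
st=read_state(); im=cams.capture('wrist'); cv2.imwrite('pics/w1.png',im[:,:,::-1])
json.dump({k:np.asarray(v).tolist() for k,v in st.items()},open('pics/w1.json','w'))
C=cam('wrist',st); print(proj(C,[[605,234,208],[520,54,202]]))
```

```text
[[164.32807109 109.62970692]
 [304.99228909 175.52760879]]
```

View pics/w1.png

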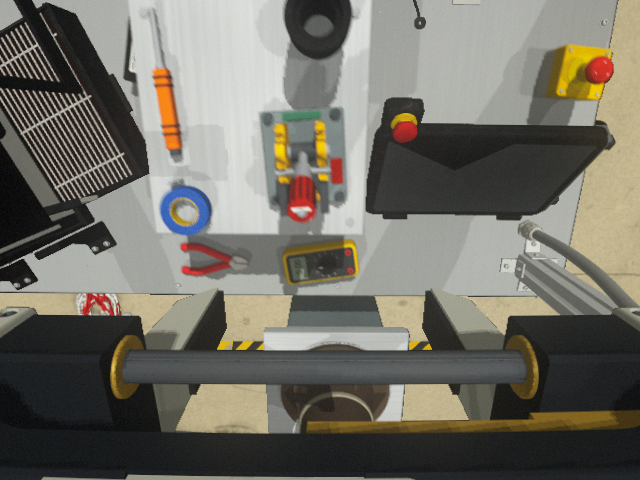

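The wrist view shows the punch handle from about (157,68) to (177,155), with the tip at (150,10). The station base corners are near (262,113), (340,108), (347,207) and (267,213), and the red grip is at (301,205).

Run:
```python
from h import *
import json
st=json.load(open('pics/w1.json')); C=cam('wrist',st); im=cv2.imread('pics/w1.png')[:,:,::-1].copy()
m=mask(im,5,17,150,120); m[200:]=0;m[:,140:][:,60:]=0;m[:,:130]=0
p=cv2.findNonZero(m)[:,0]; r=cv2.minAreaRect(p); b=cv2.boxPoints(r); w=onz(C,b,206); print(r,w,'c',w.mean(0), 'tip/cap',onz(C,[(150,10),(177,160)],199))
q=onz(C,[(262,113),(340,108),(347,207),(267,213)],202); print(q,q.mean(0))
# station pose: +y_station axis from far->near edge; overlay guess
a=(q[2]+q[3]-q[0]-q[1]); yw=np.arctan2(a[1],a[0])-np.pi/2; print('yaw st',yw, [np.linalg.norm(q[i]-q[i-1]) for i in range(4)])
s=6; x0,y0=250,95
c=cv2.resize(im[y0:y0+130,x0:x0+110],None,fx=s,fy=s*.75,interpolation=cv2.INTER_CUBIC)
c=cv2.resize(im[y0:y0+130,x0:x0+130],(780,600),interpolation=cv2.INTER_CUBIC)
cv2.imwrite('pics/w1c.png',c[:,:,::-1])
```

```text
((167.20855712890625, 108.63883972167969), (81.61318969726562, 15.776589393615723), 80.04937744140625) [[652.910698   244.66176225]
 [655.95439907 224.5730458 ]
 [557.16200081 216.56410093]
 [553.62696015 237.78732987]] c [604.91351451 230.89655971] tip/cap [[722.13313209 242.67132241]
 [539.98264092 227.69713944]]
[[600.83348301 109.13609288]
 [607.51251033   8.06037915]
 [476.60117324  -4.14065305]
 [467.34758712 107.68114591]] [538.07368842  55.18424122]
yaw st -4.660785356515887 [np.float64(133.4938248506617), np.float64(101.29614658740294), np.float64(131.47868027128737), np.float64(112.2040265798858)]
```

View pics/w1c.png

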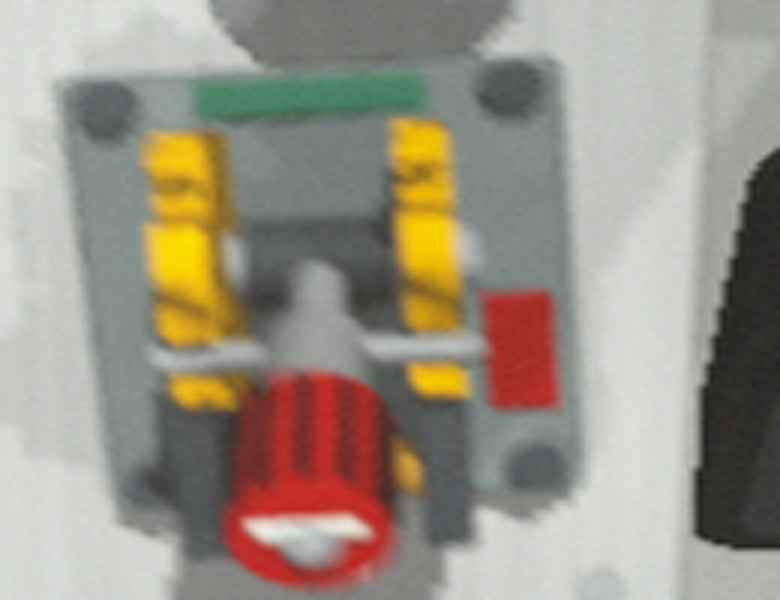

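The crop gives base corners (58,80), (562,60), (580,490) and (118,515). The lever's end cap is at (307,540), the key rod lies along y≈350, and the hinge shaft ends are at (233,258) and (468,245).

Run:
```python
from h import *
import json
from scipy.optimize import least_squares
st=json.load(open('pics/w1.json')); C=cam('wrist',st)
f=lambda u,v:(250+u/6,95+v*130/600)
le=lambda r:(0,r*np.sin(.45),35+r*np.cos(.45))
def model(o):return [(55,-62.5+o,12),(-55,-62.5+o,12),(-55,62.5+o,12),(55,62.5+o,12),le(121),(29,-36.5,86),(19,-36.5,86),(-19,-36.5,86),(-29,-36.5,86)]
obs=np.array([f(*p) for p in [(58,80),(562,60),(580,490),(118,515),(309,535),(143,135),(220,130),(388,120),(450,118)]])
def W(p,P):
    c,s=np.cos(p[2]),np.sin(p[2]); P=np.array(P); # station x->world +y, y->-x
    return np.c_[p[0]+P[:,0]*(-s)-P[:,1]*c, p[1]+P[:,0]*c-P[:,1]*s, 190+P[:,2]]
w=np.array([1,1,1,1,1,.4,.4,.4,.4])
res=least_squares(lambda p:((proj(C,W(p,model(p[3])))-obs)*w[:,None]).ravel(),[537,54,0,0],x_scale=[10,10,.1,10])
p=res.x; print(p, (proj(C,W(p,model(p[3])))-obs).round(1).tolist())
print('bore',W(p,[(29,50,78.5)]),'grip',W(p,[le(96)]),'grip2',W(p,[(0,-96*np.sin(.45),35+96*np.cos(.45))]))
np.save('stn.npy',p)
# same model against top camera overlay check
T=cam('top'); print(proj(T,W(p,model(p[3])))[:5].round(0).tolist())
```

```text
[5.54819293e+02 5.45196163e+01 6.07352902e-02 1.22602582e+01] [[-0.3, 0.0], [0.5, -0.6], [1.0, 1.0], [-0.9, -0.2], [0.3, 0.4], [-0.7, -1.1], [-4.6, -0.5], [1.2, -0.3], [-0.2, -0.4]]
bore [[503.15124378  80.43124767 268.5       ]] grip [[513.13959408  51.98507047 311.44292183]] grip2 [[596.49899291  57.05416219 311.44292183]]
[[266.0, 253.0], [308.0, 250.0], [311.0, 298.0], [268.0, 300.0], [285.0, 288.0]]
```

```bash
python3 - <<'E'
from h import *
import json
st=json.load(open('pics/w1.json')); C=cam('wrist',st); T=cam('top')
def tri(a,b):
    e1,d1=rays(T,[a]);e2,d2=rays(C,[b]);d1=d1[0];d2=d2[0]
    s=np.linalg.lstsq(np.c_[d1,-d2],e2-e1,rcond=None)[0]; return e1+s[0]*d1, e2+s[1]*d2
for a,b in [((195,292),(148,172)),((158,205),(70,28)),((325,317),(369,211)),((327,259),(386,127)),((336,258),(404,128)),((441,320),(545,213)),((293,212),(318,22))]: print(a,*[x.round(0) for x in tri(a,b)])
E
python3 -m pendant '[[-1,0.12,0.12,0,0.045],[-1,0.25,0.25,0,0.09],[-1,0.37,0.37,0,0.13],[-1,0.5,0.5,0,0.17],[-1,0.62,0.62,0,0.21],[-1,0.75,0.75,0,0.25],[-1,0.85,0.87,0,0.3],[-1,0.92,1,0,0.34]]' 
python3 -m pendant '[[-1,0,0.12,-0.12,0.045],[-1,0,0.25,-0.25,0.09],[-1,0,0.37,-0.37,0.13],[-1,0,0.5,-0.5,0.17],[-1,0,0.62,-0.62,0.21],[-1,0,0.75,-0.75,0.25],[-1,0,0.87,-0.87,0.3],[-1,0,1,-1,0.34]]'
```

```text
(195, 292) [504. 335.  57.] [504. 335.  57.]
(158, 205) [776. 475.  -4.] [746. 474. -11.]
(325, 317) [431. -43.  58.] [436. -53.  58.]
(327, 259) [583. -48. 218.] [585. -50. 219.]
(336, 258) [584. -71. 228.] [584. -71. 228.]
(441, 320) [ 421. -384.   30.] [ 428. -389.   31.]
(293, 212) [692.  36. 293.] [689.  35. 292.]
clock: 8.15
tool_pos: [605.0, 128.9, 566.2]
tcp_rot: [-0.0, 0.857, 0.514, -0.0]
ft_force: [-0.4, 0.0, 0.3]
width: 91.8
finger_force: 0.0
clock: 8.95
tool_pos: [604.2, 229.0, 466.3]
tcp_rot: [0.0, 0.476, 0.879, 0.0]
ft_force: [0.6, -0.6, 0.3]
width: 91.9
finger_force: 0.0
```

```bash
python3 -m pendant '[[-1,0,0,-0.12,0.045],[-1,0,0,-0.25,0.09],[-1,0,0,-0.37,0.13],[-1,0,0,-0.5,0.17],[-1,0,0,-0.62,0.21],[-1,0,0,-0.75,0.25],[-1,0,0.02,-0.87,0.3],[-1,0.02,0.03,-1,0.343]]'
python3 - <<'E'
from h import *
st=read_state(); im=cams.capture('wrist'); cv2.imwrite('pics/w2.png',im[:,:,::-1])
C=cam('wrist',st); print(st['joint_pos'],yaw(st))
m=mask(im,5,17,150,120); n,l,s,_=cv2.connectedComponentsWithStats(cv2.morphologyEx(m,cv2.MORPH_CLOSE,np.ones((15,15))))
i=1+np.argmax(s[1:,4]); p=cv2.findNonZero(((l==i)&(m>0)).astype(np.uint8))[:,0]; r=cv2.minAreaRect(p); w=onz(C,cv2.boxPoints(r),206)
print(s[i],r,w.round(1).tolist(),w.mean(0))
E
```

```text
clock: 9.75
tool_pos: [606.1, 231.7, 366.4]
tcp_rot: [0.0, -0.043, 0.999, 0.0]
ft_force: [-0.8, -1.4, 0.3]
width: 92.1
finger_force: 0.0
[ 0.12254839  0.59757905 -1.05516459  1.21518772  0.51178972  1.59838321
  0.82469105] -175.0973149245148
[ 316  157   21  113 2219] ((326.0, 213.0), (112.0, 20.0), 90.0) [[554.1, 219.8], [552.8, 236.0], [650.7, 245.3], [652.3, 227.5]] [602.47784607 232.1406887 ]
```

View pics/w2.png

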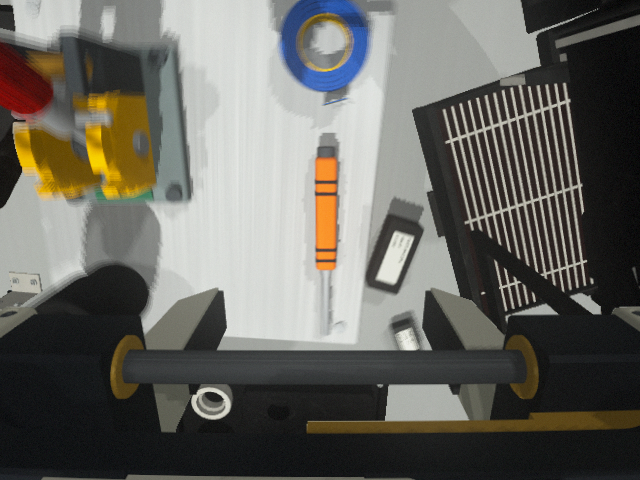

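The punch stands vertical in the image, with the handle from (326,157) to (326,270), centred under the gripper and well clear of its neighbours.

```bash
python3 -m pendant '[[-1,0,0,-0.15,0],[-1,0,0,-0.3,0],[-1,0,0,-0.45,0],[-1,0,0,-0.6,0],[-1,0,0,-0.75,0],[-1,0,0,-0.9,0],[-1,0,0,-1,0],[-1,0,0,-1,0]]' |head -2
python3 -m pendant '[[-1,0,0,-0.12,0],[-1,0,0,-0.24,0],[-1,0,0,-0.36,0],[-1,0,0,-0.48,0],[-1,0,0,-0.58,0],[-1,0,0,-0.66,0],[-1,0,0,-0.72,0],[-1,0,0,-0.73,0]]'
python3 -m pendant '[[0,0,0,0,0],[1,0,0,0,0],[1,0,0,0,0],[1,0,0,0,0],[1,0,0,0,0],[1,0,0,0,0],[1,0,0,0,0],[1,0,0,0,0]]' 40
python3 -c "
from h import *
s=read_state();print(s['joint_pos'],yaw(s))"
```

```text
clock: 10.6
tool_pos: [606.0, 230.6, 264.9]
clock: 11.4
tool_pos: [606.2, 231.0, 192.9]
tcp_rot: [-0.0, -0.04, 0.999, -0.0]
ft_force: [-0.1, -0.4, 0.4]
width: 91.8
finger_force: 0.0
clock: 12.2
tool_pos: [606.4, 231.2, 193.7]
tcp_rot: [-0.0, -0.04, 0.999, 0.0]
ft_force: [-0.6, -0.2, -0.4]
width: 32.2
finger_force: 0.0
[ 0.1419091   0.70577001 -1.00563634  1.49433261  0.60896307  1.27841253
  0.71774096] -175.44363621161872
```

```bash
python3 -m pendant '[[1,0,0,0,0],[1,0,0,0,0],[1,0,0,0,0],[1,0,0,0.1,0],[1,0,0,0.25,0],[1,0,0,0.45,0],[1,0,0,0.65,0],[1,0,0,0.75,0]]'
python3 -m pendant '[[1,-0.1,0,0,-0.04],[1,-0.25,0,0,-0.08],[1,-0.4,0,0,-0.12],[1,-0.5,0,0,-0.165],[1,-0.6,0,0,-0.21],[1,-0.75,0,0,-0.255],[1,-0.87,0,0,-0.3],[1,-1,0,0,-0.34]]' | head -2
python3 -m pendant '[[1,-0.05,-0.03,0,-0.04],[1,-0.08,-0.06,0,-0.08],[1,-0.11,-0.1,0,-0.12],[1,-0.11,-0.13,0,-0.15],[1,-0.11,-0.13,0,-0.166],[1,-0.11,-0.13,0,-0.166],[1,-0.11,-0.13,0,-0.166],[1,-0.11,-0.13,0,-0.166]]'
python3 - <<'E'
from h import *
s=read_state();print(s['joint_pos'],yaw(s))
for n in ('wrist','scene'): cv2.imwrite(f'pics/{n}3.png',cams.capture(n)[:,:,::-1])
C=cam('wrist',s); print(proj(C,[[503.2,80.4,268.5],s['tool_pos']+[0,0,6]+117.5*np.array([.0607,-.998,0])]))
E
```

```text
clock: 13.0
tool_pos: [606.9, 232.0, 271.9]
tcp_rot: [0.001, -0.04, 0.999, 0.001]
ft_force: [0.5, 0.4, -1.1]
width: 17.4
finger_force: 40.0
clock: 13.8
tool_pos: [505.9, 231.4, 269.3]
clock: 14.6
tool_pos: [495.4, 218.4, 268.9]
tcp_rot: [-0.0, 0.685, 0.729, 0.0]
ft_force: [-0.7, 0.4, -0.7]
width: 17.7
finger_force: 40.0
[ 0.04128879  0.36043384 -0.74178117  1.67088704  0.25738304  1.21072667
 -0.69766232] 93.57053669994588
[[323.03123106 518.72943985]
 [324.00162086 503.91904901]]
```

View pics/wrist3.png

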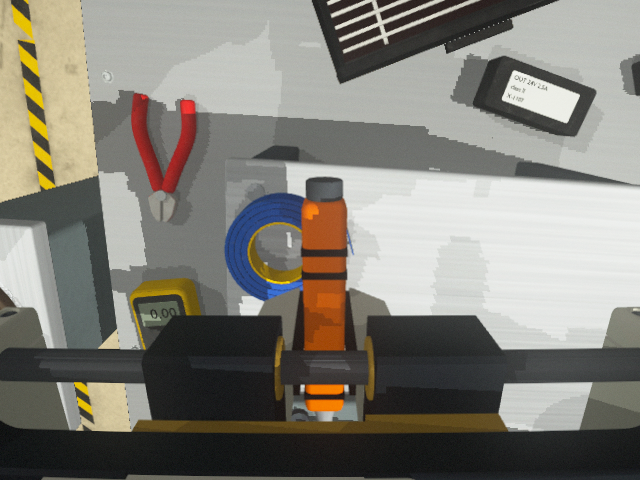

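The punch is held straight, with its cap at (325,187); the wrist camera now faces away from the station. I'll check the tip against the bore in the scene view.

Run:
```python
from h import *
s=read_state();im=cv2.imread('pics/scene3.png')
C=cam('scene'); x=np.array([.0607,-.998,0]); g=s['tool_pos']+[0,0,6]
P=[[503.2,80.4,268.5],g+117.5*x,g+47.5*x,g-52*x]; q=proj(C,P); print(q)
x0,y0=320,180;k=6
c=cv2.resize(im[y0:y0+100,x0:x0+130],None,fx=k,fy=k,interpolation=cv2.INTER_CUBIC)
for p in q[:2]: cv2.circle(c,tuple(int(v) for v in (p-[x0,y0])*k),5,(255,0,255),1)
cv2.imwrite('pics/s3c.png',c)
```

```text
[[379.31745795 231.65443612]
 [383.79798999 234.83011172]
 [400.01749738 255.09391287]
 [426.44488256 288.25221251]]
```

View pics/s3c.png

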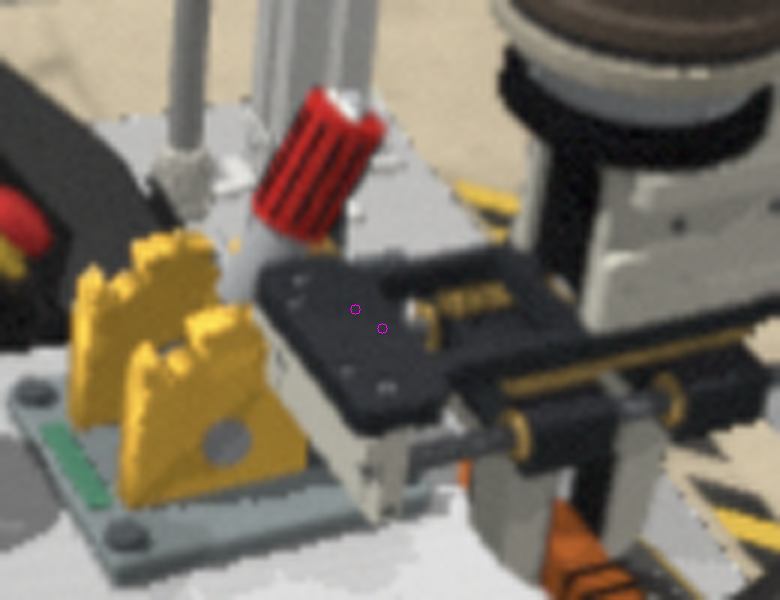

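Run:
```python
from h import *
p=np.load('stn.npy');C=cam('scene')
def W(P):
    c,s=np.cos(p[2]),np.sin(p[2]); P=np.array(P,float)
    return np.c_[p[0]+P[:,0]*(-s)-P[:,1]*c, p[1]+P[:,0]*c-P[:,1]*s, 190+P[:,2]]
r=.45
pts=[(29,0,35),(55,-50.2,12),(-55,-50.2,12),(0,121*np.sin(r),35+121*np.cos(r)),(29,50,78.5),(29,32,96),(29,68,96),(19,50,96)]
q=proj(C,W(pts)); print(((q-[320,180])*6).round(0).tolist())
im=cv2.imread('pics/scene0.png');x0,y0=330,185;k=8
c=cv2.resize(im[y0:y0+75,x0:x0+80],None,fx=k,fy=k,interpolation=cv2.INTER_CUBIC)
for a in q: cv2.circle(c,tuple(int(v) for v in (a-[x0,y0]+.5)*k),4,(255,0,255),1)
cv2.imwrite('pics/s0c.png',c)
```

```text
[[217.0, 437.0], [110.0, 563.0], [-0.0, 380.0], [343.0, 107.0], [356.0, 310.0], [314.0, 279.0], [407.0, 259.0], [348.0, 253.0]]
```

View pics/s0c.png

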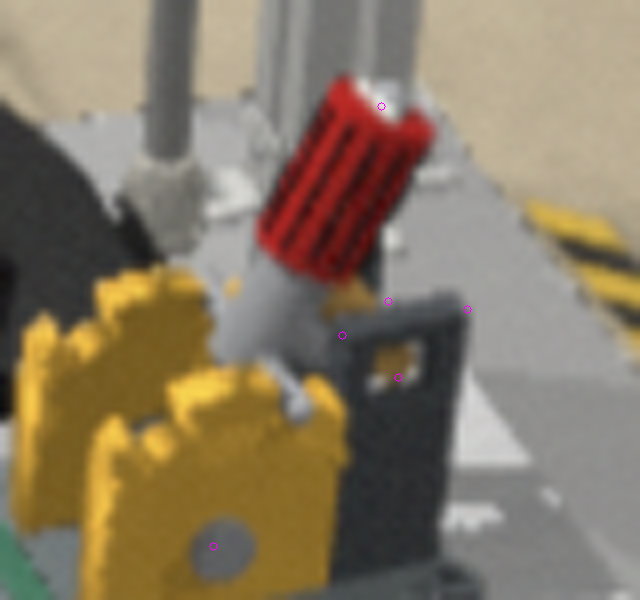

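The bore shows at (395,364) in the crop, against a projection of (398,377). That is about 1.6 px off, so I'll fit both views together.

Run:
```python
from h import *
import json
from scipy.optimize import least_squares
Cw=cam('wrist',json.load(open('pics/w1.json'))); Cs=cam('scene')
r=.45; tip=(0,121*np.sin(r),35+121*np.cos(r))
f=lambda u,v:(250+u/6,95+v*130/600); g=lambda u,v:(330-.5+u/8,185-.5+v/8)
ow=np.array([f(*p) for p in [(58,80),(562,60),(580,490),(118,515),(309,535)]])
os_=np.array([g(*p) for p in [(222,548),(395,364),(338,328),(465,296),(382,98)]])
def W(p,P):
    c,s=np.cos(p[2]),np.sin(p[2]); P=np.array(P,float)
    return np.c_[p[0]+P[:,0]*(-s)-P[:,1]*c, p[1]+P[:,0]*c-P[:,1]*s, 190+P[:,2]]
def fun(p,full=False):
    o=p[3]; a=[(55,-62.5+o,12),(-55,-62.5+o,12),(-55,62.5+o,12),(55,62.5+o,12),tip]
    b=[(29,0,35),(29,50,78.5),(29,32,96),(29,68,96),tip]
    rw=proj(Cw,W(p,a))-ow+p[4:6]; rs=proj(Cs,W(p,b))-os_+p[6:8]
    if full: print(rw.round(1).tolist(),rs.round(1).tolist())
    return np.r_[rw.ravel(),rs.ravel(),p[4:8]/1.0]
p=least_squares(fun,[555,54,.06,12,0,0,0,0],x_scale=[10,10,.1,10,1,1,1,1]).x; fun(p,1); print(p.round(3)); print('bore',W(p,[(29,50,78.5)]),W(p,[tip])); np.save('stn2.npy',p)
```

```text
[[-0.5, 0.2], [0.2, -0.7], [1.1, 0.8], [-0.8, -0.1], [0.4, -0.1]] [[-1.0, -1.0], [0.5, 0.8], [0.6, 0.1], [0.3, 0.8], [-0.0, 0.2]]
[ 5.54224e+02  5.52790e+01  6.50000e-02  1.29550e+01 -3.47000e-01
 -5.60000e-02 -3.64000e-01 -9.53000e-01]
bore [[502.45854534  80.99515098 268.5       ]] [[501.70265818  51.88587584 333.95409938]]
```

```bash
python3 -m pendant '[[1,-0.01,0,-0.03,0],[1,-0.019,0,-0.057,0],[1,-0.019,0,-0.057,0],[1,-0.017,-0.04,-0.057,0.001],[1,-0.014,-0.08,-0.057,0.001],[1,-0.011,-0.12,-0.057,0.001],[1,-0.009,-0.16,-0.057,0.001],[1,-0.006,-0.2,-0.057,0.001]]' 50
python3 -m pendant '[[1,0.002,-0.02,0,0],[1,0.004,-0.04,0,0],[1,0.006,-0.06,0,0],[1,0.008,-0.08,0,0],[1,0.008,-0.1,0,0],[1,0.009,-0.12,0,0],[1,0.01,-0.14,0,0],[1,0.01,-0.15,0,0]]'
```

```text
clock: 15.5
tool_pos: [494.9, 197.7, 263.1]
tcp_rot: [0.0, 0.684, 0.729, 0.0]
ft_force: [-0.5, 0.6, -1.5]
width: 17.8
finger_force: 50.0
clock: 16.3
tool_pos: [495.7, 184.8, 263.4]
tcp_rot: [-0.001, 0.684, 0.73, 0.001]
ft_force: [-0.7, 4.4, -0.5]
width: 17.4
finger_force: 50.0
```

```bash
python3 -m pendant '[[1,0.002,-0.03,0,0],[1,0.004,-0.06,0,0],[1,0.006,-0.09,0,0],[1,0.008,-0.11,0,0],[1,0.009,-0.14,0,0],[1,0.01,-0.16,0,0],[1,0.012,-0.18,0,0],[1,0.013,-0.2,0,0]]'
python3 -m pendant '[[1,0.001,-0.01,0,0],[1,0.001,-0.02,0,0],[1,0.002,-0.03,0,0],[1,0.003,-0.04,0,0],[1,0.003,-0.05,0,0],[1,0.004,-0.06,0,0],[1,0.004,-0.07,0,0],[1,0.004,-0.07,0,0]]'
```

```text
clock: 17.1
tool_pos: [497.0, 165.0, 263.4]
tcp_rot: [-0.001, 0.684, 0.73, 0.001]
ft_force: [0.2, 5.6, -1.4]
width: 17.5
finger_force: 50.0
clock: 17.9
tool_pos: [497.5, 157.6, 263.4]
tcp_rot: [-0.0, 0.684, 0.73, 0.001]
ft_force: [-0.1, 4.1, -1.6]
width: 17.5
finger_force: 50.0
```

```bash
python3 -m pendant '[[1,0,-0.01,0,0],[1,0.001,-0.015,0,0],[1,0.001,-0.02,0,0],[1,0.001,-0.025,0,0],[1,0.002,-0.03,0,0],[1,0.002,-0.035,0,0],[1,0.002,-0.04,0,0],[1,0.002,-0.04,0,0]]'
```

```text
clock: 18.7
tool_pos: [497.4, 156.3, 263.8]
tcp_rot: [-0.001, 0.683, 0.73, 0.002]
ft_force: [-0.6, 12.9, -1.0]
width: 17.4
finger_force: 50.0
```

```bash
python3 -m pendant '[[1,0,-0.005,0,0],[1,0,-0.01,0,0],[1,0.001,-0.015,0,0],[1,0.001,-0.02,0,0],[1,0.001,-0.025,0,0],[1,0.001,-0.03,0,0],[1,0.001,-0.03,0,0],[1,0.001,-0.03,0,0]]'
```

```text
clock: 19.5
tool_pos: [497.3, 156.0, 264.3]
tcp_rot: [-0.002, 0.682, 0.731, 0.004]
ft_force: [-0.7, 20.3, -0.5]
width: 17.3
finger_force: 50.0
```

```bash
python3 -m pendant '[[1,-0.005,0.08,0,0],[1,-0.013,0.2,0,0],[1,-0.022,0.35,0,0],[1,-0.032,0.5,0,0],[1,-0.042,0.65,0,0],[1,-0.052,0.8,0,0],[1,-0.06,0.95,0.01,0],[1,-0.065,1,0.02,0]]'
python3 -m pendant '[[1,0.1,-0.03,0,0.04],[1,0.25,-0.06,0,0.08],[1,0.4,-0.1,0,0.12],[1,0.55,-0.12,0,0.16],[1,0.7,-0.14,0,0.2],[1,0.8,-0.17,0,0.245],[1,0.9,-0.18,0,0.29],[1,1,-0.2,0,0.33]]'
python3 -m pendant '[[1,0.05,0,0,0.04],[1,0.1,0,0,0.08],[1,0.14,0,0,0.12],[1,0.14,0,-0.1,0.15],[1,0.14,0,-0.22,0.175],[1,0.14,0,-0.35,0.175],[1,0.14,0,-0.45,0.175],[1,0.14,0,-0.5,0.175]]'
python3 -c "
from h import *
s=read_state();print(s['joint_pos'],yaw(s))
im=cams.capture('top');cv2.imwrite('pics/top5.png',im[:,:,::-1])"
```

```text
clock: 20.3
tool_pos: [490.8, 251.2, 265.1]
tcp_rot: [-0.0, 0.683, 0.73, 0.0]
ft_force: [-0.1, 0.0, -1.4]
width: 17.8
finger_force: 50.0
clock: 21.1
tool_pos: [592.0, 228.7, 264.9]
tcp_rot: [-0.0, 0.231, 0.973, -0.0]
ft_force: [-0.2, 0.3, -0.7]
width: 17.7
finger_force: 50.0
clock: 21.9
tool_pos: [605.1, 228.7, 213.7]
tcp_rot: [-0.001, -0.039, 0.999, -0.0]
ft_force: [0.4, -0.5, -2.6]
width: 17.4
finger_force: 50.0
[ 0.15278741  0.69107446 -1.02471239  1.47275324  0.59780943  1.31547635
  0.72682559] -175.55772942275144
```

```bash
python3 -m pendant '[[1,0,0,-0.04,0],[1,0,0,-0.08,0],[1,0,0,-0.12,0],[1,0,0,-0.15,0],[1,0,0,-0.17,0],[1,0,0,-0.185,0],[1,0,0,-0.19,0],[1,0,0,-0.19,0]]'
python3 -m pendant '[[0.8,0,0,0,0],[0.5,0,0,0,0],[0,0,0,0,0],[-0.5,0,0,0,0],[-1,0,0,0,0],[-1,0,0,0,0],[-1,0,0,0,0],[-1,0,0,0.05,0]]'
```

```text
clock: 22.75
tool_pos: [605.4, 229.2, 196.1]
tcp_rot: [0.0, -0.04, 0.999, 0.0]
ft_force: [-0.4, 0.1, -0.8]
width: 17.7
finger_force: 50.0
clock: 23.55
tool_pos: [605.1, 228.9, 200.6]
tcp_rot: [-0.001, -0.04, 0.999, -0.0]
ft_force: [0.1, -0.2, 0.7]
width: 66.3
finger_force: 0.0
```

```bash
python3 -m pendant '[[-1,0,0,0.1,0],[-1,0,0,0.25,0],[-1,0,0,0.4,0],[-1,0,0,0.55,0],[-1,0,0,0.7,0],[-1,0,0,0.85,0],[-1,0,0,1,0],[-1,0,0,1,0]]'|head -2
python3 -m pendant '[[-1,0,0,0.15,0],[-1,0,-0.05,0.3,0],[-1,-0.08,-0.15,0.5,0],[-1,-0.18,-0.3,0.65,0],[-1,-0.27,-0.45,0.75,-0.005],[-1,-0.36,-0.6,0.8,-0.005],[-1,-0.45,-0.75,0.8,-0.005],[-1,-0.5,-0.9,0.8,-0.005]]'|head -2
python3 -m pendant '[[-1,-0.05,-0.1,0,0],[-1,-0.1,-0.2,0,0],[-1,-0.15,-0.35,0,0],[-1,-0.2,-0.5,0,0],[-1,-0.3,-0.65,0,0],[-1,-0.4,-0.8,0,0],[-1,-0.425,-0.863,0,0],[-1,-0.425,-0.863,0,0]]'
python3 - <<'E'
from h import *
s=read_state();print(s['joint_pos'],yaw(s))
cv2.imwrite('pics/w6.png',cams.capture('wrist')[:,:,::-1]); C=cam('wrist',s)
print(proj(C,[[501.7,51.9,334]]))
t=cams.capture('top'); cv2.imwrite('pics/t6.png',t[:,:,::-1])
a=cv2.resize(cv2.imread('pics/w6.png'),(480,360)); b=cv2.resize(cv2.imread('pics/t6.png')[190:330,190:325],(320,360))
cv2.imwrite('pics/m6.png',np.hstack([a,b]))
E
```

```text
clock: 24.35
tool_pos: [605.8, 230.1, 303.7]
clock: 25.15
tool_pos: [554.2, 138.4, 382.7]
clock: 25.95
tool_pos: [512.7, 51.9, 381.6]
tcp_rot: [0.0, -0.031, 1.0, -0.0]
ft_force: [-0.7, 0.3, 0.2]
width: 91.7
finger_force: 0.0
[ 0.6494915   0.36747164 -1.17811776  1.51137715  0.3406308   1.48875108
  1.10015573] -176.45104195923318
[[326.77107159 252.16798381]]
```

View pics/m6.png

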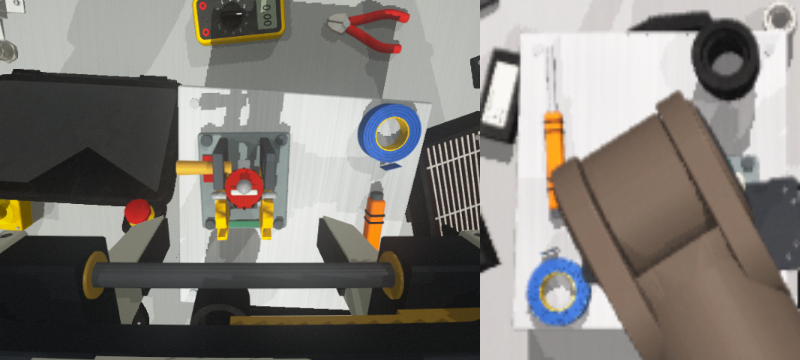

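The lever cap shows at (325,251) in the wrist frame, where predicted. The brass pin sticks out to the right and the punch lies flat near its old place. Descending on the collar.

```bash
cat > j.py <<'E'
from h import *
s=read_state();print(s['joint_pos'].round(2),s['joint_efforts'].round(1),s['wrist_torque'].round(2))
E
python3 j.py
python3 -m pendant '[[-1,0,0,-0.06,0],[-1,0,0,-0.12,0],[-1,0,0,-0.18,0],[-1,0,0,-0.25,0],[-1,0,0,-0.32,0],[-1,0,0,-0.4,0],[-1,0,0.005,-0.45,0],[-1,0,0.005,-0.5,0]]'; python3 j.py
python3 -m pendant '[[-1,0,0,-0.05,0],[-1,0,0,-0.1,0],[-1,0,0,-0.15,0],[-1,0,0,-0.2,0],[-1,0,0,-0.25,0],[-1,0,0,-0.3,0],[-1,0,0,-0.35,0],[-1,0,0,-0.38,0]]'; python3 j.py
```

```text
[ 0.65  0.37 -1.18  1.51  0.34  1.49  1.1 ] [  0.9 -45.  -11.1 -32.5   0.    0.1   0.1] [ 0.1  -0.13 -0.01]
clock: 26.85
tool_pos: [512.8, 53.5, 330.5]
tcp_rot: [-0.0, -0.032, 0.999, 0.0]
ft_force: [0.3, 0.4, 0.2]
width: 91.9
finger_force: 0.0
[ 0.64  0.4  -1.17  1.61  0.37  1.38  1.07] [  0.1 -45.8 -12.  -31.9  -0.    0.3   0.1] [ 0.11 -0.14  0.03]
clock: 27.65
tool_pos: [512.7, 53.3, 292.5]
tcp_rot: [-0.0, -0.032, 0.999, -0.0]
ft_force: [-0.5, 0.1, -0.5]
width: 91.8
finger_force: 0.0
[ 0.63  0.42 -1.15  1.67  0.4   1.31  1.04] [  0.  -47.3 -12.7 -31.   -0.    0.1   0. ] [ 0.11 -0.14 -0.01]
```

```bash
python3 -m pendant '[[0,0,-0.006,0,0],[0.5,0,-0.006,0,0],[1,0,-0.006,0,0],[1,0,-0.006,0,0],[1,0,-0.006,0,0],[1,0,-0.006,0,0],[1,0,-0.006,0,0],[1,0,-0.006,0,0]]' 40
python3 -m pendant '[[1,0,0,0,0],[1,0,0,0,0],[1,0,0,0,0],[1,0,0,0,0],[1,0,0,0,0],[1,0,0,0,0],[1,0,0,0,0],[1,0,0,0,0]]'
```

```text
clock: 28.45
tool_pos: [512.8, 52.8, 293.0]
tcp_rot: [-0.0, -0.032, 0.999, 0.0]
ft_force: [0.0, 0.7, -0.7]
width: 32.7
finger_force: 0.0
clock: 29.25
tool_pos: [512.9, 52.6, 293.0]
tcp_rot: [0.0, -0.032, 0.999, -0.0]
ft_force: [-0.9, -4.2, 2.3]
width: 29.2
finger_force: 40.0
```

Run:
```python
import numpy as np
# lift 15 then arc, offsets from grasp (world, units of 0.1 m)
c,s=np.cos(.065),np.sin(.065)
f=lambda r,a:np.array([-r*np.sin(a)*c,-r*np.sin(a)*s,r*np.cos(a)])
g=f(96,.45)
for r,a in [(104,.45),(111.5,.45)]+[(111.5,.45-.9*k/16) for k in range(1,17)]+[(111.5,-.47),(98,-.45)]: print(r,round(a,3),((f(r,a)-g)/100).round(3))
```

```text
104 0.45 [-0.035 -0.002  0.072]
111.5 0.45 [-0.067 -0.004  0.14 ]
111.5 0.394 [-0.01  -0.001  0.165]
111.5 0.338 [0.048 0.003 0.188]
111.5 0.281 [0.108 0.007 0.207]
111.5 0.225 [0.168 0.011 0.222]
111.5 0.169 [0.23  0.015 0.235]
111.5 0.112 [0.292 0.019 0.244]
111.5 0.056 [0.354 0.023 0.249]
111.5 0.0 [0.417 0.027 0.251]
111.5 -0.056 [0.479 0.031 0.249]
111.5 -0.112 [0.542 0.035 0.244]
111.5 -0.169 [0.604 0.039 0.235]
111.5 -0.225 [0.665 0.043 0.222]
111.5 -0.281 [0.726 0.047 0.207]
111.5 -0.337 [0.785 0.051 0.188]
111.5 -0.394 [0.844 0.055 0.165]
111.5 -0.45 [0.901 0.059 0.14 ]
111.5 -0.47 [0.921 0.06  0.13 ]
98 -0.45 [0.842 0.055 0.018]
```

Lift first.

```bash
python3 -m pendant '[[1,-0.01,0,0.02,0],[1,-0.02,-0.001,0.04,0],[1,-0.03,-0.002,0.06,0],[1,-0.04,-0.002,0.08,0],[1,-0.05,-0.003,0.105,0],[1,-0.06,-0.004,0.125,0],[1,-0.067,-0.004,0.14,0],[1,-0.067,-0.004,0.14,0]]'; python3 j.py
```

```text
clock: 30.05
tool_pos: [506.1, 52.1, 307.0]
tcp_rot: [0.0, -0.032, 0.999, -0.0]
ft_force: [3.3, -4.2, -5.6]
width: 29.1
finger_force: 40.0
[ 0.65  0.4  -1.16  1.66  0.38  1.33  1.06] [ -2.  -48.  -15.  -32.3  -1.7   0.5   0. ] [-0.66 -0.9  -0.01]
```

```bash
python3 -m pendant '[[1,0.057,0.003,0.025,0],[1,0.115,0.007,0.048,0],[1,0.175,0.011,0.067,0],[1,0.235,0.015,0.082,0],[1,0.297,0.019,0.095,0],[1,0.359,0.023,0.104,0],[1,0.421,0.027,0.109,0],[1,0.484,0.031,0.111,0]]'
python3 -m pendant '[[1,0.062,0.004,-0.002,0],[1,0.125,0.008,-0.007,0],[1,0.187,0.012,-0.016,0],[1,0.248,0.016,-0.029,0],[1,0.309,0.02,-0.044,0],[1,0.368,0.024,-0.063,0],[1,0.427,0.028,-0.086,0],[1,0.484,0.032,-0.111,0]]'; python3 j.py
```

```text
clock: 30.85
tool_pos: [553.5, 55.3, 317.3]
tcp_rot: [-0.002, -0.032, 0.999, -0.0]
ft_force: [-6.4, -4.0, -6.2]
width: 29.1
finger_force: 40.0
clock: 31.65
tool_pos: [602.6, 58.6, 306.5]
tcp_rot: [-0.001, -0.032, 0.999, -0.0]
ft_force: [-6.1, -4.7, -3.7]
width: 29.0
finger_force: 40.0
[ 0.47  0.56 -1.07  1.44  0.49  1.43  1.04] [ -1.6 -65.1 -18.3 -34.   -0.3  -2.4  -0. ] [-0.74  1.18  0.07]
```

```bash
python3 -m pendant '[[1,0.015,0.001,-0.006,0],[1,0.025,0.001,-0.012,0],[1,0.025,0.001,-0.012,0],[1,0.015,0.001,-0.035,0],[1,0.004,0,-0.06,0],[1,-0.01,-0.001,-0.085,0],[1,-0.025,-0.002,-0.11,0],[1,-0.04,-0.003,-0.13,0]]'; python3 j.py
```

```text
clock: 32.45
tool_pos: [600.9, 58.6, 295.9]
tcp_rot: [0.002, -0.031, 1.0, 0.0]
ft_force: [2.9, -7.2, 15.2]
width: 28.5
finger_force: 40.0
[ 0.48  0.56 -1.07  1.47  0.49  1.4   1.03] [ -3.9 -54.5 -16.1 -24.   -2.2  -0.5  -0.1] [-1.24 -0.43  0.11]
```

```bash
python3 -m pendant '[[0.6,0,0,0,0],[0,0,0,0,0],[-1,0,0,0,0],[-1,0,0,0,0],[-1,0,0,0,0],[-1,0,0,0,0],[-1,0,0,0,0],[-1,0,0,0,0]]'
python3 -m pendant '[[-1,0,0,0.1,0],[-1,0,0,0.25,0],[-1,0,0,0.4,0],[-1,0,0,0.55,0],[-1,0,0,0.7,0],[-1,0,0,0.85,0],[-1,0,0,0.95,0],[-1,0,0,1,0]]'
python3 - <<'E'
from h import *
s=read_state(); a=cams.capture('wrist'); b=cams.capture('scene')[:,:,::-1]; cv2.imwrite('pics/w9.png',a[:,:,::-1]); cv2.imwrite('pics/s9.png',b)
C=cam('wrist',s); S=cam('scene'); p=np.load('stn2.npy')
c_,s_=np.cos(p[2]),np.sin(p[2])
L=lambda r:[p[0]+r*np.sin(.45)*c_,p[1]+r*np.sin(.45)*s_,225+r*np.cos(.45)]
P=[L(121),L(139),L(74)]
out=[]
for Cc,im,(x0,y0,w,h) in ((C,a[:,:,::-1].copy(),(240,200,160,200)),(S,b.copy(),(320,170,90,112))):
    q=proj(Cc,P); print(q.round(1).tolist()); k=560/h if h==112 else 2.8
    cr=cv2.resize(im[y0:y0+h,x0:x0+w],None,fx=k,fy=k,interpolation=cv2.INTER_CUBIC)
    for v in q: cv2.circle(cr,tuple(int(t) for t in (v-[x0,y0]+.5)*k),4,(255,0,255),1)
    out.append(cr[:560,:400 if w==160 else 400])
m=min(o.shape[0] for o in out); f=np.hstack([o[:m] for o in out])[:, :800]; print(f.shape); cv2.imwrite('pics/m9.png',f)
E
```

```text
clock: 33.25
tool_pos: [598.9, 58.5, 294.0]
tcp_rot: [0.0, -0.032, 0.999, 0.0]
ft_force: [-0.1, 1.0, -0.0]
width: 80.4
finger_force: 0.0
clock: 34.05
tool_pos: [599.2, 58.8, 395.7]
tcp_rot: [0.001, -0.032, 0.999, 0.0]
ft_force: [-0.0, -0.1, -0.1]
width: 91.3
finger_force: 0.0
[[324.4, 272.5], [324.5, 295.7], [324.4, 222.3]]
[[329.9, 206.9], [326.5, 200.7], [338.6, 222.5]]
(560, 800, 3)
```

View pics/m9.png

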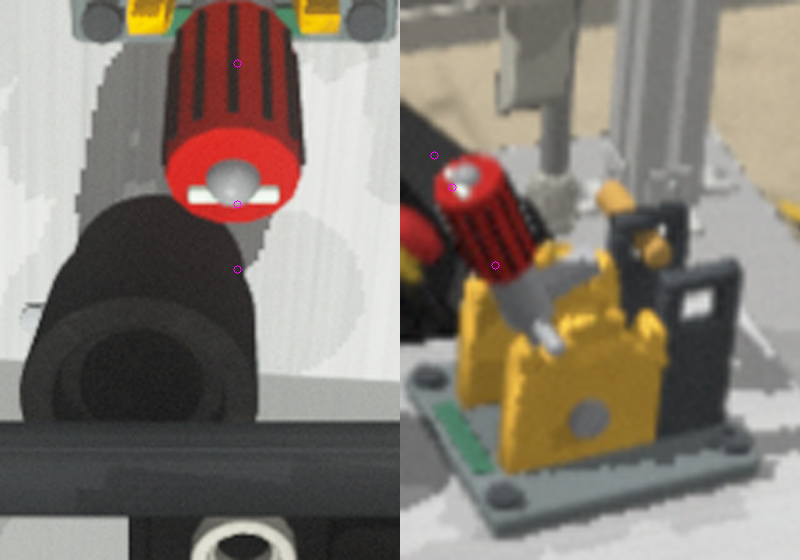

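Run:
```python
from h import *
from scipy.optimize import least_squares
s=read_state(); C=cam('wrist',s); S=cam('scene'); p=np.load('stn2.npy'); c_,s_=np.cos(p[2]),np.sin(p[2])
L=lambda r,a:[[p[0]+r*np.sin(a)*c_,p[1]+r*np.sin(a)*s_,225+r*np.cos(a)]]
ow=np.array([240+234/2.8,200+174/2.8]); os_=np.array([320+70/5,170+183/5])-[.5,.5]
f=lambda q:np.r_[(proj(C,L(*q))[0]-ow)/1.75,(proj(S,L(*q))[0]-os_+[.9,-.9])*2]
r=least_squares(f,[121,.45],x_scale=[10,.1]); print(r.x,f(r.x).round(1), f([121,.45]).round(1), f([121,.40]).round(1))
# red-region hull vs model silhouettes in scene at candidates
b=cv2.imread('pics/s9.png')[:,:,::-1].copy(); h=cv2.cvtColor(b,cv2.COLOR_RGB2HSV); m=cv2.inRange(h,(0,120,60),(8,255,255))|cv2.inRange(h,(172,120,60),(180,255,255))
m[:195]=0;m[235:]=0;m[:,:325]=0;m[:,350:]=0
p_=cv2.findNonZero(m)[:,0]; print('scene red bbox',p_.min(0),p_.max(0), cv2.minAreaRect(p_))
a=cv2.imread('pics/w9.png')[:,:,::-1].copy(); h=cv2.cvtColor(a,cv2.COLOR_RGB2HSV); m2=cv2.inRange(h,(0,120,60),(8,255,255))|cv2.inRange(h,(172,120,60),(180,255,255))
m2[:150]=0;m2[290:]=0;m2[:,:290]=0;m2[:,360:]=0
p2=cv2.findNonZero(m2)[:,0]; print('wrist red',p2.min(0),p2.max(0))
def cyl(lift,a):
    P=[]
    for k in (74+lift,121+lift):
        for t in np.linspace(0,2*np.pi,40):
            u,v=15*np.cos(t),15*np.sin(t); y=k*np.sin(a)+v*np.cos(a); z=k*np.cos(a)-v*np.sin(a)
            P.append([p[0]+y*c_-u*s_, p[1]+y*s_+u*c_,225+z])
    return P
for lf,an in [(0,.45),(0,.4),(6,.45),(6,.4),(6,.36),(0,.36)]:
    q=proj(S,cyl(lf,an)); w=proj(C,cyl(lf,an)); print(lf,an,q.min(0).round(1),q.max(0).round(1),w.min(0).round(1),w.max(0).round(1))
```

```text
[116.88657893   0.40833744] [0.6 0.4 0.4 0.2] [ 0.6  6.4 -5.3 -0.1] [ 0.6  2.5 -0.1 -3.2]
scene red bbox [325 201] [346 226] ((335.5, 213.5), (25.0, 21.0), 90.0)
wrist red [299 200] [346 279]
0 0.45 [323.  201.5] [345.4 228.1] [300.3 206.2] [348.9 288.6]
0 0.4 [325.5 200.1] [347.1 227. ] [299.8 201.2] [349.4 283.3]
6 0.45 [321.8 199.4] [344.4 226.1] [299.8 211.9] [349.4 296.1]
6 0.4 [324.4 197.9] [346.2 225. ] [299.4 206.4] [349.9 290.5]
6 0.36 [326.6 196.9] [347.6 224.1] [299.  201.9] [350.2 285.5]
0 0.36 [327.5 199.1] [348.4 226.1] [299.5 197. ] [349.7 278.6]
```

The collar looks home in the far notch, but the lever reads about 0.4 rad, slightly short of the expected 0.45. I'll regrip and press gently outward and down to check that it is locked and seated.

```bash
python3 -m pendant '[[-1,0,0,-0.15,0],[-1,-0.01,0,-0.3,0],[-1,-0.02,0,-0.45,0],[-1,-0.03,-0.005,-0.6,0],[-1,-0.03,-0.005,-0.75,0],[-1,-0.03,-0.005,-0.9,0],[-1,-0.03,-0.005,-1,0],[-1,-0.03,-0.005,-1,0]]'
python3 -m pendant '[[-0.5,0,0,-0.01,0],[0,0,0,-0.01,0],[1,0,0,-0.01,0],[1,0,0,-0.01,0],[1,0,0,-0.01,0],[1,0,0,-0.01,0],[1,0,0,-0.01,0],[1,0,0,-0.01,0]]' 30
python3 -m pendant '[[1,0,0,0,0],[1,0,0,0,0],[1,0,0,0,0],[1,0,0,0,0],[1,0,0,0,0],[1,0,0,0,0],[1,0,0,0,0],[1,0,0,0,0]]'
python3 -m pendant '[[1,0.01,0,0,0],[1,0.02,0,0,0],[1,0.03,0.001,0,0],[1,0.04,0.002,0,0],[1,0.04,0.002,0,0],[1,0.04,0.002,0,0],[1,0.04,0.002,0,0],[1,0.04,0.002,0,0]]'
```

```text
clock: 34.95
tool_pos: [595.4, 57.5, 292.3]
tcp_rot: [-0.001, -0.032, 0.999, -0.0]
ft_force: [-1.1, 0.6, 0.0]
width: 91.6
finger_force: 0.0
clock: 35.75
tool_pos: [595.9, 57.9, 293.1]
tcp_rot: [-0.0, -0.032, 0.999, 0.0]
ft_force: [-0.1, -0.7, -0.0]
width: 32.6
finger_force: 0.0
clock: 36.55
tool_pos: [595.9, 57.9, 293.1]
tcp_rot: [0.0, -0.032, 0.999, 0.0]
ft_force: [-0.1, -0.1, -0.4]
width: 29.6
finger_force: 30.0
clock: 37.35
tool_pos: [599.0, 58.1, 292.4]
tcp_rot: [-0.001, -0.032, 0.999, -0.0]
ft_force: [-4.7, 1.1, -3.0]
width: 29.4
finger_force: 30.0
```

```bash
python3 -m pendant '[[1,0.01,0,-0.005,0],[1,0.02,0,-0.01,0],[1,0.03,0.001,-0.015,0],[1,0.04,0.002,-0.02,0],[1,0.04,0.002,-0.02,0],[1,0.04,0.002,-0.02,0],[1,0.04,0.002,-0.02,0],[1,0.04,0.002,-0.02,0]]'
```

```text
clock: 38.15
tool_pos: [601.0, 58.3, 290.8]
tcp_rot: [-0.003, -0.033, 0.999, -0.001]
ft_force: [-16.7, -2.5, 4.0]
width: 29.7
finger_force: 30.0
```

```bash
python3 -m pendant '[[1,0,0,-0.02,0],[1,0,0,-0.04,0],[1,0,0,-0.04,0],[1,-0.005,0,-0.03,0],[1,-0.01,0,-0.02,0],[1,-0.015,0,-0.01,0],[1,-0.02,0,0,0],[1,-0.02,0,0.01,0]]'
python3 -m pendant '[[0.6,0,0,0,0],[0,0,0,0,0],[-1,0,0,0,0],[-1,0,0,0,0],[-1,0,0,0,0],[-1,0,0,0,0],[-1,0,0,0,0],[-1,0,0,0,0]]'
python3 -m pendant '[[-1,0,0,0.1,0],[-1,0,0,0.25,0],[-1,0,0,0.4,0],[-1,0,0,0.55,0],[-1,0,0,0.7,0],[-1,0,0,0.85,0],[-1,0,0,0.95,0],[-1,0,0,1,0]]'
python3 - <<'E'
from h import *
s=read_state(); a=cams.capture('wrist'); cv2.imwrite('pics/w10.png',a[:,:,::-1]); b=cams.capture('scene'); cv2.imwrite('pics/s10.png',b[:,:,::-1])
def red(a,y0,y1,x0,x1):
    h=cv2.cvtColor(a,cv2.COLOR_RGB2HSV); m=cv2.inRange(h,(0,120,60),(8,255,255))|cv2.inRange(h,(172,120,60),(180,255,255))
    m[:y0]=0;m[y1:]=0;m[:,:x0]=0;m[:,x1:]=0; p=cv2.findNonZero(m)[:,0]; return p.min(0),p.max(0)
print(red(a,150,300,290,360),red(b,195,235,325,350))
C=cam('wrist',s); S=cam('scene'); p=np.load('stn2.npy'); c_,s_=np.cos(p[2]),np.sin(p[2])
def cyl(lift,a):
    P=[]
    for k in (74+lift,121+lift):
        for t in np.linspace(0,2*np.pi,40):
            u,v=15*np.cos(t),15*np.sin(t); y=k*np.sin(a)+v*np.cos(a); z=k*np.cos(a)-v*np.sin(a)
            P.append([p[0]+y*c_-u*s_, p[1]+y*s_+u*c_,225+z])
    return P
for lf,an in [(0,.45),(0,.42),(0,.4),(4,.42)]:
    q=proj(S,cyl(lf,an)); w=proj(C,cyl(lf,an)); print(lf,an,q.min(0).round(1),q.max(0).round(1),w.min(0).round(1),w.max(0).round(1))
E
```

```text
clock: 38.95
tool_pos: [601.6, 58.3, 291.8]
tcp_rot: [-0.0, -0.032, 0.999, -0.0]
ft_force: [-3.3, 0.7, -3.9]
width: 29.2
finger_force: 30.0
clock: 39.75
tool_pos: [602.0, 58.3, 292.1]
tcp_rot: [0.0, -0.032, 0.999, 0.0]
ft_force: [-0.1, 0.2, -0.5]
width: 80.4
finger_force: 0.0
clock: 40.55
tool_pos: [602.2, 58.7, 393.7]
tcp_rot: [0.001, -0.032, 0.999, 0.0]
ft_force: [0.4, -1.0, -0.7]
width: 91.8
finger_force: 0.0
(array([300, 201], dtype=int32), array([347, 281], dtype=int32)) (array([325, 202], dtype=int32), array([344, 227], dtype=int32))
0 0.45 [323.  201.5] [345.4 228.1] [300.3 202. ] [349.4 284.9]
0 0.42 [324.5 200.6] [346.4 227.4] [300.1 199. ] [349.7 281.7]
0 0.4 [325.5 200.1] [347.1 227. ] [299.9 196.9] [349.9 279.5]
4 0.42 [323.7 199.2] [345.8 226.1] [299.7 202.6] [350.  286.5]
```

```bash
python3 -c "
from workcell import env
print(env.job_done())"
```

```text
the job is handed in; nothing more can be done
None
```

The job was handed in at 40.6 s of the 67 s limit: the pin is driven to its stop, the punch lies flat near where it started, the lever is at its green-stripe stop, and the collar measures home there, though I can't see the judge's result.

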